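# Sort the stripped slip clutch: parts to their bins, disc springs onto the arbor

### The arm

A 6-joint arm with a two-finger parallel gripper is mounted at the origin on the work surface. World frame = base frame: x ahead of the robot, y to its left, z up, the work surface at z = 0. Lengths are in m, angles in rad, forces in N, time in s.
With the tool pointing down it reaches from about 0.325 to 1 m from the base axis. Payload 5.1 kg.
Tool frame: the origin (TCP) lies on the centre line of the jaws, within the pads' length; the fingertips stand 19 mm ahead of it and the grasp point (between the pads) is the TCP; z points along the fingers, y is the direction in which the jaws open and shut (so a half turn about z gives the same grasp; the last joint's range is limited). The gripper opens to 85 mm and grips with 20 to 120 N. Pads are 22 mm wide; open, the fingers measure 114 mm over their backs; the gripper's body (76 mm by 85 mm) begins 54 mm behind the grasp point. The pads swing forward as they close: fully open they stand 13 mm farther back than shut.
Start: joints at [1.094, 0.124, 1.65, -0, 1.367, -0.083], TCP at [0.249, 0.6, 0.25] pointing down, gripper open.
Joint ranges: [-2.61, 2.61], [-1.02, 2.33], [0.03, 2.71], [-1.35, 4.49], [0.32, 2.68], [-2.91, 2.91]. Speed limits (rad/s): [2.57, 2.57, 3.14, 3.14, 3.14, 3.14].

### API

Orientations are given as a unit quaternion [x, y, z, w].
In Python, from workcell import sensors, snapshot, get_calibration, robot gives the robot as it stands.
- The arm moves only by the tool play_rows, never from a script. Its argument "moves" is a list of rows, each a list of 3 entries, a list of its own where there are three numbers: the closure, from 0 (fully open) to 1 (shut), then the shift along the tool's x, y, z in mm, then the turn about the tool's z in degrees. A call has 1 to 20 rows; each row is the pose to reach, as a shift and turn from the pose measured when the call began, along the tool's axes at that moment; what a row does not reach only later rows make up. A row lasts 1/8 s, in which the tool goes at most 62.5 mm and 10.7 degrees, less where a joint would pass 70% of its speed; a pose out of reach is approached as far as the arm can. A call with a gripper value outside its range is refused whole. The fingers move at their own pace and stop on an object; "squeeze" is the grip in N (left out, the last holds). Time passes only in rows, so rows that repeat a pose let the fingers close. It gives the time, the measured TCP pose, the force and the opening at its end, in the units of the state.
- sensors.get_state(): the state, without advancing time (a new reading comes with each control period).
- snapshot(name): name is "scene" or "top" or "wrist"; returns the picture (400x640x3 uint8, blue, green, red); there is no depth.
- get_calibration(name): a dict with "fov_y" (degrees; the focal length in pixels is half the picture's height over the tangent of half this angle, whatever the lens; pixels are square), "cx", "cy" (the principal point, pixels), "rvec" (rotation vector, rad) and "tvec" (3), from world to camera coordinates, as OpenCV has them. Camera axes: x right, y down, z forward; pixel columns grow to the right and rows downward; lengths in m; the calibration is good to about 2 mm. A picture is of the moment at which its call begins: read the wrist's pose just before it. get_calibration takes no time and is no camera call; for the wrist camera it gives the pose at the moment of the call.
- robot.finish_job(): hands the job in, once; it reports no verdict.
The state is a dict: "clock": time; "joints": joint angles; "qd": joint speeds; "joint_torque": joint torques, N m; "tool_pos": TCP position; "ee_rot": TCP orientation; "wrist_force": force on the tool from outside, world axes, zero at the start; "torque": the same for the moment, N m; "gripper_width": opening from 0.0 (shut) to 1.0 (fully open).
Only numpy, scipy, OpenCV 4.12 (cv2) and the standard library are available. Lean on these libraries where they do the work, as an engineer would, in place of code of your own. Each camera call takes 0.05 s, during which the arm holds its last target.

### The job

Sort the parts of the stripped slip clutch that lie loose on the bench: put the ball bearing, the hex nut and the bolt each into the bin that already holds its own kind, and stack the two loose disc springs on the arbor over the spring already sitting there, with the faces alternating. That one sits hollow side down, so the spring lying hollow side up goes on next and the one lying hollow side down goes on last, each pushed or dropped fully down so that it sits flat round the post.

Things in the scene. Friction and masses are not known exactly. Their poses are not given: they have to be found in the camera images.
- spring_up: loose disc spring, dark steel, 80 g: 60 mm across, 31 mm hole, 5 mm thick, 8.5 mm high. It lies HOLLOW SIDE UP like a saucer: outer rim high (its edge 3.5 to 8.5 mm above the bench), bright worn ring round the outer edge. Origin: centre of its underside, z up, round. Each loose part has 25 mm clear all round; clutter among the parts is under 70 mm tall, so carry at 100 mm or more.
- spring_down: loose disc spring of the same size, 80 g, lying HOLLOW SIDE DOWN like a flat dome: outer rim on the bench (its edge 0 to 5 mm up: take it with the fingertips 1 to 2 mm above the bench), edge of the hole high, 8.5 mm up, bright worn ring round the hole. Origin: centre of its underside, z up, round.
- bearing: loose ball bearing lying flat, bright steel rings with a black seal between, 130 g: 52 mm across, 25 mm bore, 15 mm high. Origin: centre of its underside, z up, round.
- nut: loose large hex nut lying flat, zinc, 110 g: 36 mm across flats, 41.6 mm across corners, 19 mm high, 24 mm dark threaded hole. Origin: centre of its underside, z up; x points at a corner, y crosses two flats.
- bolt: loose hex bolt lying on its side, zinc, 150 g: shank 16 mm diameter, 70 mm long; hex head 24 mm across flats, 10 mm thick. Origin: on the bench under the bolt's centre of mass, 35 mm from the head's outer face; x along the bolt from head to threaded end, z up; the shank's axis is 10.5 mm above the origin.
- arbor: fixed arbor: dark base 96 mm across, 14 mm high; bright seat 68 mm across, its top at 28 mm; upright post 28 mm diameter, nose tapering from 59 mm to its top at 68 mm. Origin: on the bench on the post's axis, z up. A disc spring fixed on the seat, hollow side down, tops out at 36.5 mm. Alternating, each spring adds 8.5 mm: the undersides of the next two come to 36.5 and 45 mm.
- bearing_bin: the bin with ball bearings at its back (33 mm high); bins change places. Grey bin, fixed, 150 mm (x) by 134 mm (y), walls and floor 3 mm; back and sides 60 mm high, lip on the robot's side (-x) and front 30 mm of the sides 34 mm. Origin: centre of its underside. Free floor for the new part: x -72 to 0, y -64 to 64 mm.
- nut_bin: the bin with hex nuts at its back (stock up to 41 mm high). Grey bin, fixed, 150 mm (x) by 134 mm (y), walls and floor 3 mm; back and sides 60 mm high, lip on the robot's side (-x) and front 30 mm of the sides 34 mm. Origin: centre of its underside. Free floor for the new part: x -72 to 0, y -64 to 64 mm.
- bolt_bin: the bin with hex bolts across its back (stock up to 48 mm high). Grey bin, fixed, 150 mm (x) by 134 mm (y), walls and floor 3 mm; back and sides 60 mm high, lip on the robot's side (-x) and front 30 mm of the sides 34 mm. Origin: centre of its underside. Free floor for the new part: x -72 to 0, y -64 to 64 mm.

How it is judged:
At the end, for the whole second after the job is handed in: Bearing, nut and bolt lie in the bins of their kind (origin inside the walls, under 45 mm up); on the arbor the hollow-up spring lies on the seated one, the hollow-down spring on top (heights within 3 mm, 4 mm off axis, tilt under 0.12 rad); all at rest (z of spring_up in the frame of arbor between 0.0335 and 0.0395 m and horizontal distance between each of spring_up, spring_down and arbor below 0.004 m and angle between each of spring_up, spring_down's own z axis and vertical below 0.12 rad and z of spring_down in the frame of arbor between 0.042 and 0.048 m and x of bearing in the frame of bearing_bin between -0.07 and 0.07 m and y of bearing in the frame of bearing_bin between -0.062 and 0.062 m and z of bearing in the frame of bearing_bin below 0.045 m and x of nut in the frame of nut_bin between -0.07 and 0.07 m and y of nut in the frame of nut_bin between -0.062 and 0.062 m and z of nut in the frame of nut_bin below 0.045 m and x of bolt in the frame of bolt_bin between -0.07 and 0.07 m and y of bolt in the frame of bolt_bin between -0.062 and 0.062 m and z of bolt in the frame of bolt_bin below 0.045 m and linear speed of each of spring_up, spring_down, bearing, nut, bolt below 0.02 m/s); the robot touches nothing.
It also fails if it takes over 128 s, if anything falls off the work surface, if the arm or the gripper's body presses on something with over 40 N, if the wrist force passes 120 N, or if a joint passes its speed limit or range.

## Working session

There is one attempt and no reset: what is moved stays moved. The work goes in short steps, Python scripts to look and compute and a tool call to move; the robot and the scene stay as the last step left them, time stands still between calls to the robot, and variables do not carry over. Pictures are saved under pics/ and viewed, and the job is handed in when it is done.

Besides the shell and the picture viewer there is one more tool, called by a JSON object that holds its "op" and its "data", one argument or row to a line. play_rows: Moves the arm, as the interface text tells. Its arguments: {"type":"object","properties":{"moves":{"type":"array","items":{"type":"array"}},"squeeze":{"type":"number"}},"required":["moves"]}

```bash
ls; mkdir -p pics
python3 - <<'E'
from workcell import sensors, snapshot, get_calibration, robot
import cv2
print(sensors.get_state())
for n in("scene","top","wrist"):
    print(n,get_calibration(n)); cv2.imwrite(f"pics/{n}0.png",snapshot(n))
E
```

```text
pics
{'clock': 0.0, 'joints': array([ 1.09442674e+00,  1.24512044e-01,  1.65169679e+00, -3.16544504e-05,
        1.36748439e+00, -8.25962583e-02]), 'qd': array([ 3.79820213e-04,  8.88914807e-04,  2.63928726e-04, -3.57412731e-04,
        2.21672518e-03, -4.58178810e-05]), 'joint_torque': array([ 1.70235635e-03, -4.23615324e+01, -3.65449762e+01,  3.74492868e-05,
        7.21017903e-03, -3.86974796e-05]), 'tool_pos': array([0.24915542, 0.59972586, 0.24903501]), 'ee_rot': array([ 1.95613839e-01,  9.80680439e-01, -1.01380446e-03, -2.74832889e-04]), 'wrist_force': array([ 1.03553098, -0.39485178,  0.23356971]), 'torque': array([0.01801733, 0.02682177, 0.00247269]), 'gripper_width': 1.0018628360095656}
scene {'fov_y': 47.64782966994127, 'cx': 326.36270775431666, 'cy': 194.12229979613738, 'rvec': array([ 2.3556679 ,  0.77614639, -0.28518004]), 'tvec': array([-0.41396403, -0.20470548,  1.17923359])}
top {'fov_y': 47.95721111675144, 'cx': 318.1565138628888, 'cy': 203.71181536820242, 'rvec': array([ 2.18625426, -2.133988  ,  0.10855946]), 'tvec': array([-0.02034037,  0.51484476,  0.88321009])}
wrist {'fov_y': 59.17702229180522, 'cx': 320.74343796885086, 'cy': 202.34810548767413, 'rvec': array([-2.42408212, -1.61711822, -0.21138219]), 'tvec': array([-0.64915837, -0.03408704,  0.37960117])}
```

View pics/top0.png

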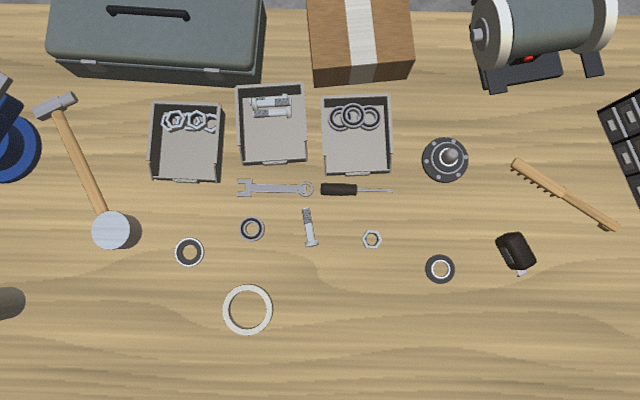

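View pics/scene0.png

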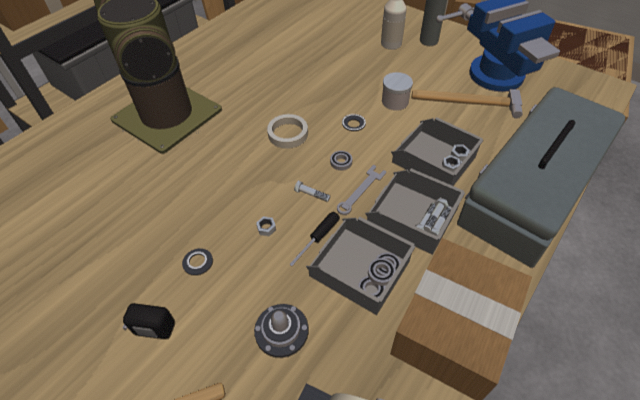

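View pics/wrist0.png

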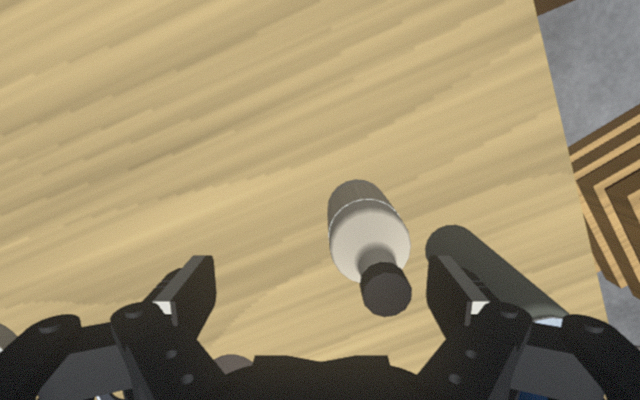

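The top view shows spring_up (bright outer ring) at (189,252), spring_down (bright inner ring) at (440,268), bearing (252,229), nut (372,239), bolt (309,228) with its head at the bottom, and the arbor at (445,160). The bins from left to right hold nuts, bolts and bearings. Next I'll measure them.

```bash
cat > h.py <<'E'
import numpy as np, cv2
from workcell import sensors, snapshot, get_calibration, robot
def K(c):
    f=200/np.tan(np.radians(c['fov_y'])/2); return np.array([[f,0,c['cx']],[0,f,c['cy']],[0,0,1.]])
def cast(c,uv,z):
    R,_=cv2.Rodrigues(c['rvec']); t=np.asarray(c['tvec']).ravel()
    o=-R.T@t; d=R.T@np.linalg.inv(K(c))@np.array([uv[0],uv[1],1.]); return o+d*(z-o[2])/d[2]
def proj(c,p):
    return cv2.projectPoints(np.array([p],float),np.asarray(c['rvec']),np.asarray(c['tvec']),K(c),None)[0].ravel()
E
python3 - <<'E'
from h import *
c=get_calibration("top"); im=cv2.imread("pics/top0.png"); s=get_calibration("scene")
R,_=cv2.Rodrigues(c['rvec']); print("cam",-R.T@c['tvec'])
for n,uv,z in [("sup",(189,252),.006),("sdn",(440,268),.004),("brg",(252,229),.015),("nut",(372,239),.019),("bolt",(309,228),.01),("bolthead",(311,244),.01),("boltend",(306,208),.01),
 ("arbor",(450,156),.068),("nutbinBL",(148,180),.034),("nutbinBR",(220,183),.034),("nutTL",(152,102),.06),("nutTR",(224,104),.06),
 ("boltBL",(240,163),.034),("boltBR",(308,160),.034),("boltTL",(236,86),.06),("boltTR",(305,84),.06),
 ("brgBL",(323,173),.034),("brgBR",(391,174),.034),("brgTL",(321,96),.06),("brgTR",(390,97),.06)]:
    p=cast(c,uv,z); print(n,p.round(4),"r%.3f"%np.hypot(*p[:2]),"scene",proj(s,p).round(0))
cv2.imwrite("pics/c1.png",cv2.resize(im[195:295,160:360],None,fx=4,fy=4,interpolation=cv2.INTER_CUBIC))
cv2.imwrite("pics/c2.png",cv2.resize(im[125:295,340:480],None,fx=3.5,fy=3.5,interpolation=cv2.INTER_CUBIC))
E
```

```text
cam [ 0.41522596 -0.01783076  0.93424215]
sup [0.4114 0.2556 0.006 ] r0.484 scene [353. 123.]
sdn [ 0.3916 -0.2599  0.004 ] r0.470 scene [198. 262.]
brg [0.4614 0.1263 0.015 ] r0.478 scene [340. 159.]
nut [ 0.4468 -0.1187  0.019 ] r0.462 scene [265. 224.]
bolt [0.4665 0.0099 0.01  ] r0.467 scene [311. 193.]
bolthead [0.4339 0.0049 0.01  ] r0.434 scene [298. 187.]
boltend [0.5077 0.0172 0.01  ] r0.508 scene [328. 199.]
arbor [ 0.6108 -0.2639  0.068 ] r0.665 scene [278. 312.]
nutbinBL [0.5548 0.339  0.034 ] r0.650 scene [421. 119.]
nutbinBR [0.5521 0.1921 0.034 ] r0.585 scene [389. 154.]
nutTL [0.7096 0.3312 0.06  ] r0.783 scene [482. 140.]
nutTR [0.7087 0.1858 0.06  ] r0.733 scene [452. 178.]
boltBL [0.5942 0.1533 0.034 ] r0.614 scene [396. 172.]
boltBR [0.6036 0.0149 0.034 ] r0.604 scene [365. 214.]
boltTL [0.7466 0.1634 0.06  ] r0.764 scene [464. 193.]
boltTR [0.7538 0.0243 0.06  ] r0.754 scene [435. 241.]
brgBL [ 0.5775 -0.0162  0.034 ] r0.578 scene [346. 218.]
brgBR [ 0.5786 -0.154   0.034 ] r0.599 scene [304. 266.]
brgTL [ 0.7295 -0.0086  0.06  ] r0.730 scene [415. 246.]
brgTR [ 0.7304 -0.147   0.06  ] r0.745 scene [375. 301.]
```

View pics/c1.png

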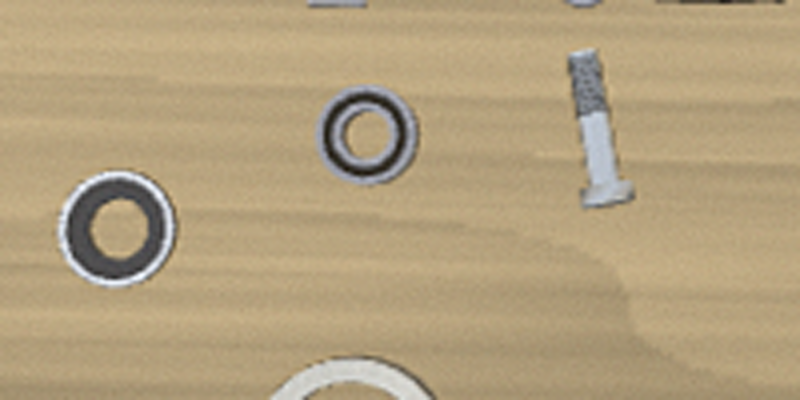

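View pics/c2.png

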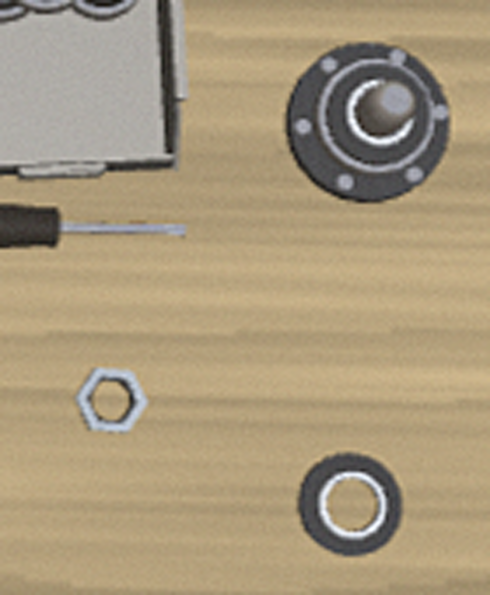

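Views agree with the scene projection. Now precise centres by colour mask.

```bash
cat > m.py <<'E'
from h import *
def circ(P):
    A=np.c_[2*P[:,0],2*P[:,1],np.ones(len(P))]; b=(P[:,:2]**2).sum(1)
    x=np.linalg.lstsq(A,b,rcond=None)[0]; return x[0],x[1],np.sqrt(x[2]+x[0]**2+x[1]**2)
def mask(im):
    hsv=cv2.cvtColor(im,cv2.COLOR_BGR2HSV); return ((hsv[...,1]<70)|(hsv[...,2]<70)).astype(np.uint8)*255
def contour(c,im,uv,z,n=8):
    u,v=int(uv[0]),int(uv[1]); w=50 if n==8 else n
    m=mask(cv2.resize(im,None,fx=4,fy=4,interpolation=cv2.INTER_CUBIC))
    cs,_=cv2.findContours(m,cv2.RETR_EXTERNAL,cv2.CHAIN_APPROX_NONE)
    best=min([k for k in cs if len(k)>60],key=lambda k:-cv2.pointPolygonTest(k,(4*u,4*v),True))
    px=(best[:,0,:]+.5)/4-.5
    return px,np.array([cast(c,p,z) for p in px])
E
python3 - <<'E'
from m import *
for nm in("top","scene"):
  c=get_calibration(nm); im=cv2.imread(f"pics/{nm}0.png")
  for n,w,z in [("sup",[.4114,.2556,.006],.0085),("sdn",[.3916,-.26,.004],.0025),("brg",[.4614,.1263,.01],.0075),("nut",[.447,-.1187,.019],.0095),("bolt",[.466,.01,.01],.0105),("base",[.611,-.264,.01],.007)]:
    px,P=contour(c,im,proj(c,w),z)
    if nm=="top" and n in("bolt","nut"):
        r=cv2.minAreaRect((P[:,:2]*1000).astype(np.float32)); print(nm,n,r)
        if n=="bolt":
            print("pca",cv2.PCACompute((P[:,:2]).astype(np.float32),None)[1])
    print(nm,n,np.round(circ(P),4), "bbox mm",(np.ptp(P,axis=0)*1000).round(1))
E
```

```text
top sup [0.4118 0.2559 0.0306] bbox mm [61.4 62.3  0. ]
top sdn [ 0.3901 -0.2598  0.0302] bbox mm [60.6 60.8  0. ]
top brg [0.4634 0.1298 0.0269] bbox mm [53.3 54.5  0. ]
top nut ((447.1181640625, -118.31770324707031), (39.19147872924805, 43.52804183959961), 57.058494567871094)
top nut [ 0.4474 -0.1185  0.0203] bbox mm [39.3 44.1  0. ]
top bolt ((470.1336975097656, 8.50147819519043), (83.16500854492188, 29.547290802001953), 6.327373027801514)
pca [[ 0.98015827  0.19821644]
 [-0.19821644  0.98015827]]
top bolt [0.4679 0.0114 0.029 ] bbox mm [83.4 36.9  0. ]
top base [ 0.6172 -0.2702  0.0486] bbox mm [98.1 97.6  0. ]
scene sup [0.4093 0.2582 0.0318] bbox mm [63.7 65.4  0. ]
scene sdn [ 0.3873 -0.258   0.0302] bbox mm [61.7 60.1  0. ]
scene brg [0.4596 0.1325 0.03  ] bbox mm [59.  63.1  0. ]
scene nut [ 0.4439 -0.1155  0.0231] bbox mm [46.8 49.2  0. ]
scene bolt [0.4636 0.0156 0.0305] bbox mm [91.  36.8  0. ]
scene base [ 0.6139 -0.2674  0.0486] bbox mm [98.3 97.4  0. ]
```

```bash
cat >> h.py <<'E'
from scipy.spatial.transform import Rotation as Ro
def toolgo(target, yaw=None):
    """print shift in tool axes mm for a world target"""
    s=sensors.get_state(); R=Ro.from_quat(s['ee_rot']).as_matrix(); p=np.array(s['tool_pos'])
    ty=np.degrees(np.arctan2(R[1,1],R[0,1]))
    out=(R.T@(np.array(target)-p)*1000).round(1)
    t=None
    if yaw is not None: t=-((yaw-ty+90)%180-90)
    return out.tolist(),"toolyaw(y) %.1f"%ty,"turn",t
E
python3 - <<'E'
from h import *
c=get_calibration("wrist");s=sensors.get_state()
R,_=cv2.Rodrigues(c['rvec']);o=-R.T@c['tvec'];T=Ro.from_quat(s['ee_rot']).as_matrix()
print("cam in tool",T.T@(o-s['tool_pos'])*1000); print("cam axes in tool cols",(T.T@R.T).round(3))
print("tool x",T[:,0],"y",T[:,1])
ct=get_calibration("top"); print("nose",cast(ct,(452.9,152.7),.068), cast(ct,(452.9,152.7),.064))
print(toolgo([.412,.256,.2],90)); print(toolgo([.47,.256,.15],90))
E
```

```text
cam in tool [  65.41822206    0.28722851 -124.80310062]
cam axes in tool cols [[-0.001 -0.966 -0.26 ]
 [ 1.    -0.001 -0.   ]
 [ 0.    -0.26   0.966]]
tool x [-9.23456054e-01  3.83704189e-01  1.10209288e-04] y [ 0.38370355  0.92345497 -0.00158302]
nose [ 0.6175225  -0.26959178  0.068     ] [ 0.61845663 -0.27075432  0.064     ]
([-282.2, -255.0, 49.7], 'toolyaw(y) 67.4', 'turn', np.float64(-22.56330843557548))
([-335.8, -232.7, 99.7], 'toolyaw(y) 67.4', 'turn', np.float64(-22.56330843557548))
```

{"op": "play_rows", "data": {
  "moves": [
    [0, [-60, -54, 10], -8],
    [0, [-110, -100, 20], -16],
    [0, [-160, -145, 30], -22.6],
    [0, [-205, -185, 40], -22.6],
    [0, [-245, -222, 50], -22.6],
    [0, [-282, -255, 50], -22.6],
    [0, [-282, -255, 50], -22.6],
    [0, [-282, -255, 50], -22.6]
  ],
  "squeeze": 40
}}

```text
clock: 1.15
tool_pos: [0.4118, 0.2558, 0.1996]
ee_rot: [0.0, 1.0, -0.001, -0.001]
wrist_force: [-0.4, 0.5, 0.4]
gripper_width: 0.998
```

Run:
```python
from m import *
s=sensors.get_state();c=get_calibration("wrist");im=snapshot("wrist");cv2.imwrite("pics/w1.png",im)
print(s['clock'],s['tool_pos'],s['qd'].round(3),s['gripper_width'],s['wrist_force'])
print("expected",proj(c,[.412,.256,.006]))
px,P=contour(c,im,proj(c,[.412,.256,.006]),.0085); print(circ(P),np.ptp(P,axis=0))
```

```text
1.15 [0.41184473 0.25579883 0.19962419] [ 0.037  0.006 -0.008  0.003  0.001  0.004] 0.9975628468211464 [-0.36999449  0.45529671  0.37407053]
expected [321.18259966 181.26434075]
(np.float64(0.4118757068838428), np.float64(0.25710704050191824), np.float64(0.030472737278699424)) [6.10255566e-02 6.11686845e-02 1.11022302e-16]
```

View pics/w1.png

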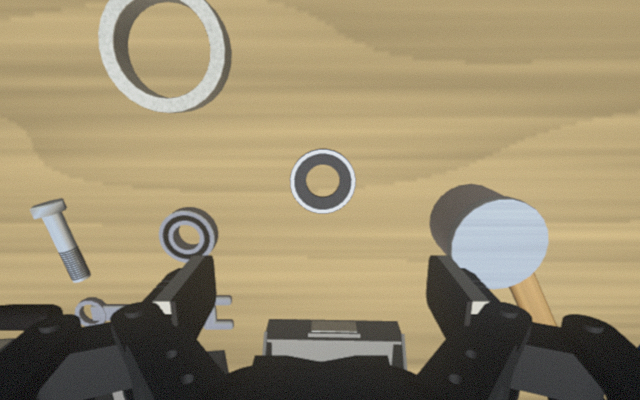

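{"op": "play_rows", "data": {
  "moves": [
    [0.15, [0, 1, 55], 0],
    [0.15, [0, 1, 110], 0],
    [0.15, [0, 1, 150], 0],
    [0.15, [0, 1, 172], 0],
    [0.15, [0, 1, 180], 0],
    [0.15, [0, 1, 183], 0],
    [0.15, [0, 1, 183], 0]
  ]
}}

```text
clock: 2.08
tool_pos: [0.412, 0.2582, 0.0177]
ee_rot: [-0.001, 1.0, -0.0, 0.0]
wrist_force: [-0.1, 0.5, -0.3]
gripper_width: 0.849
```

Run:
```python
from m import *
s=sensors.get_state();c=get_calibration("wrist");im=snapshot("wrist");cv2.imwrite("pics/w2.png",im)
print(s['gripper_width'],s['wrist_force'],s['tool_pos'])
```

```text
0.8490246856449024 [-0.09720739  0.52234531 -0.34828943] [0.41202725 0.25819939 0.01773606]
```

View pics/w2.png

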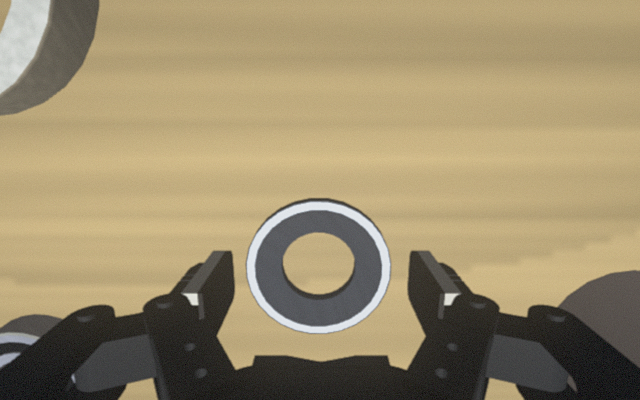

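{"op": "play_rows", "data": {
  "moves": [
    [0.35, [0, -1, 1], 0],
    [0.5, [0, -1, 1], 0],
    [0.5, [0, -1, 1], 0],
    [0.5, [0, -1, 1], 0],
    [0.5, [0, -1, 1], 0]
  ],
  "squeeze": 25
}}

```text
clock: 2.75
tool_pos: [0.4132, 0.2576, 0.0182]
ee_rot: [-0.0, 1.0, 0.001, 0.001]
wrist_force: [-0.7, 1.5, 6.1]
gripper_width: 0.689
```

Run:
```python
from m import *
s=sensors.get_state();c=get_calibration("wrist");im=snapshot("wrist");cv2.imwrite("pics/w3.png",im)
print(s['gripper_width'],s['wrist_force'],s['tool_pos'])
```

```text
0.6890622350418398 [-0.68640419  1.5421799   6.14555157] [0.4131596  0.25758543 0.01820735]
```

View pics/w3.png

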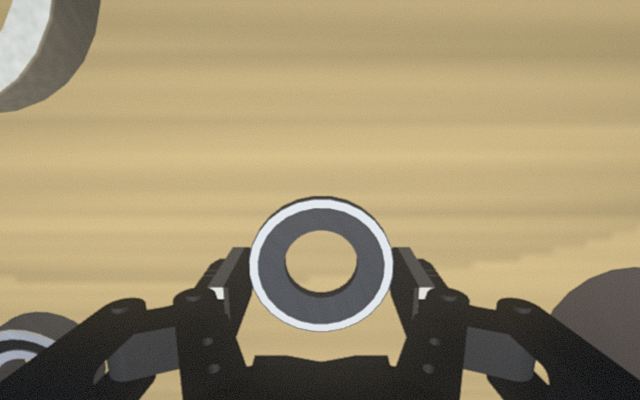

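{"op": "play_rows", "data": {
  "moves": [
    [0.15, [0, 0, -2], 0],
    [0.15, [0, 0, -3], 0],
    [0.15, [0, 0, -3], 10],
    [0.15, [0, 0, -3], 20],
    [0.15, [0, 0, -3], 30],
    [0.15, [0, 0, -3], 40],
    [0.15, [0, 0, -3], 50],
    [0.15, [0, 0, -3], 60],
    [0.15, [0, 0, -3], 70],
    [0.15, [0, 0, -3], 80],
    [0.15, [0, 0, -3], 90],
    [0.15, [0, 0, -3], 90],
    [0.35, [0, 0, -1], 90],
    [0.5, [0, 0, -1], 90],
    [0.5, [0, 0, -1], 90],
    [0.5, [0, 0, -1], 90],
    [0.5, [0, 0, -1], 90]
  ],
  "squeeze": 25
}}

```text
clock: 4.92
tool_pos: [0.4132, 0.2576, 0.0198]
ee_rot: [0.706, 0.708, 0.001, 0.001]
wrist_force: [-2.6, -0.5, 5.4]
gripper_width: 0.689
```

Run:
```python
from m import *
s=sensors.get_state();c=get_calibration("wrist");im=snapshot("wrist");cv2.imwrite("pics/w4.png",im)
print(s['clock'],s['gripper_width'],s['wrist_force'],s['tool_pos'],s['joints'])
print(toolgo([.6172,-.270,.15]))
```

```text
4.925 0.689043749208531 [-2.58815947 -0.54730981  5.40291818] [0.41324409 0.25759117 0.01981167] [ 4.47261415e-01  3.51615308e-02  2.17319381e+00 -3.59874261e-04
  9.30586403e-01  4.44324832e-01]
([-528.1, 202.6, -130.1], 'toolyaw(y) 0.2', 'turn', None)
```

View pics/w4.png

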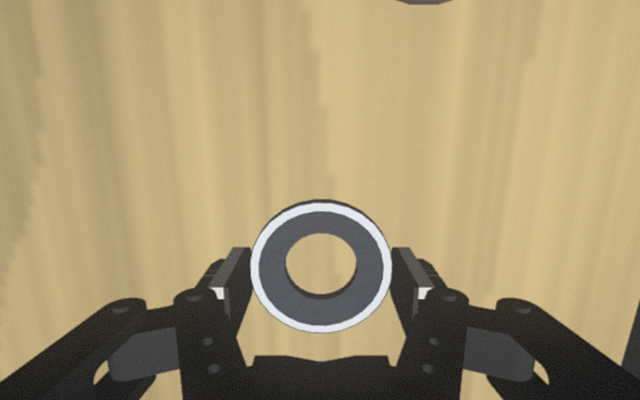

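{"op": "play_rows", "data": {
  "moves": [
    [0.5, [0, 0, -40], 0],
    [0.5, [-15, 5, -100], 0],
    [0.5, [-60, 20, -150], 0],
    [0.5, [-115, 40, -150], 0],
    [0.5, [-170, 60, -150], 0],
    [0.5, [-225, 80, -150], 0],
    [0.5, [-280, 100, -150], 0],
    [0.5, [-335, 120, -150], 0],
    [0.5, [-390, 140, -150], 0],
    [0.5, [-445, 160, -150], 0],
    [0.5, [-500, 180, -150], 0],
    [0.5, [-555, 200, -150], 0],
    [0.5, [-590, 202.6, -150], 0],
    [0.5, [-603, 202.6, -150], 0],
    [0.5, [-603, 202.6, -150], 0],
    [0.5, [-603, 202.6, -150], 0]
  ]
}}

```text
clock: 6.98
tool_pos: [0.6172, -0.3435, 0.1696]
ee_rot: [0.705, 0.709, 0.001, 0.0]
wrist_force: [-0.1, -1.4, -0.5]
gripper_width: 0.686
```

Run:
```python
from m import *
s=sensors.get_state();c=get_calibration("wrist");im=snapshot("wrist");cv2.imwrite("pics/w5.png",im)
print(s['clock'],s['gripper_width'],s['wrist_force'],s['tool_pos'],s['qd'].round(3))
print(proj(c,[.6172,-.27,.068]),proj(c,[.6172,-.27,.014]))
print(toolgo([.6172,-.270,.15]))
px,P=contour(c,im,proj(c,[.6172,-.300,.014]),.014); print(circ(P),np.ptp(P,axis=0))
```

```text
6.975 0.685989365727402 [-0.07510626 -1.43803036 -0.4995927 ] [ 0.61724013 -0.34350876  0.16955389] [ 0.007 -0.007  0.001 -0.001 -0.002  0.002]
[320.2148974   94.79792598] [320.15094797  97.36634808]
([73.4, 0.1, 19.9], 'toolyaw(y) 0.3', 'turn', None)
(np.float64(0.6166409774498733), np.float64(-0.26859004448323187), np.float64(0.047583111099291225)) [0.09550835 0.09526908 0.        ]
```

View pics/w5.png

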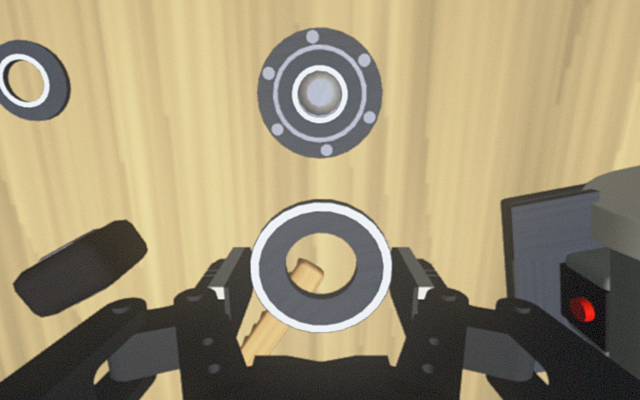

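Run:
```python
from m import *
c=get_calibration("wrist");im=cv2.imread("pics/w5.png");s=sensors.get_state()
g=cv2.cvtColor(im,cv2.COLOR_BGR2GRAY);hsv=cv2.cvtColor(im,cv2.COLOR_BGR2HSV)
m=((g>180)&(hsv[...,1]<50)).astype(np.uint8)*255
def ring(lo,hi,z,nm):
    mm=m.copy();k=np.zeros_like(m);k[lo[1]:hi[1],lo[0]:hi[0]]=255;mm&=k
    cs,h=cv2.findContours(mm,cv2.RETR_CCOMP,cv2.CHAIN_APPROX_NONE)
    for k in sorted(cs,key=len)[-2:]:
        P=np.array([cast(c,p,z) for p in k[:,0,:]]);print(nm,len(k),np.round(circ(P),4))
zt=s['tool_pos'][2]
ring((240,190),(400,340),zt-.0113,"held"); ring((270,50),(370,140),.0365,"seated hole ring")
# nose circle
```

```text
held 340 [ 0.6177 -0.344   0.0265]
held 387 [ 0.6177 -0.344   0.0296]
seated hole ring 159 [ 0.6168 -0.2684  0.0191]
seated hole ring 467 [ 0.6168 -0.2686  0.0311]
```

{"op": "play_rows", "data": {
  "moves": [
    [0.5, [40, -0.5, 0], 0],
    [0.5, [75, -0.5, 0], 0],
    [0.5, [75, -0.5, 0], 0],
    [0.5, [75, -0.5, 40], 0],
    [0.5, [75, -0.5, 70], 0],
    [0.5, [75, -0.5, 78], 0],
    [0.5, [75, -0.5, 84], 0],
    [0.5, [75, -0.5, 90], 0],
    [0.5, [75, -0.5, 90], 0]
  ]
}}

```text
clock: 8.15
tool_pos: [0.617, -0.2685, 0.0804]
ee_rot: [0.705, 0.709, 0.001, 0.001]
wrist_force: [1.2, -0.7, -0.6]
gripper_width: 0.69
```

Run:
```python
from m import *
s=sensors.get_state();c=get_calibration("wrist");im=snapshot("wrist");cv2.imwrite("pics/w6.png",im)
print(s['clock'],s['gripper_width'],s['wrist_force'],s['tool_pos'],s['torque'])
```

```text
8.15 0.6896134934398257 [ 1.19829508 -0.66169525 -0.62770345] [ 0.61697914 -0.26846617  0.08037302] [-0.02455781  0.01713137  0.00443272]
```

View pics/w6.png

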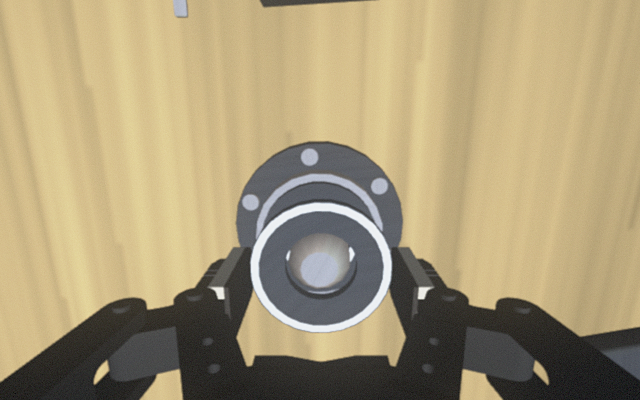

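{"op": "play_rows", "data": {
  "moves": [
    [0.5, [0, 0, 8], 0],
    [0.5, [0, 0, 16], 0],
    [0.5, [0, 0, 21], 0],
    [0.5, [0, 0, 23], 0],
    [0.5, [0, 0, 23], 0]
  ]
}}

```text
clock: 8.82
tool_pos: [0.6171, -0.2685, 0.0573]
ee_rot: [0.705, 0.709, 0.001, 0.001]
wrist_force: [0.1, -0.8, -1.3]
gripper_width: 0.685
```

{"op": "play_rows", "data": {
  "moves": [
    [0.2, [0, 0, 0], 0],
    [0.15, [0, 0, 0], 0],
    [0.15, [0, 0, 0], 0],
    [0.1, [0, 0, -30], 0],
    [0.1, [0, 0, -80], 0],
    [0.1, [-40, 0, -100], 0],
    [0.1, [-73, 0, -112], 0],
    [0.1, [-73, 0, -112], 0],
    [0.1, [-73, 0, -112], 0]
  ]
}}

```text
clock: 9.95
tool_pos: [0.6168, -0.341, 0.1685]
ee_rot: [0.705, 0.709, 0.001, -0.0]
wrist_force: [-0.7, -0.1, -0.3]
gripper_width: 0.899
```

Run:
```python
from m import *
s=sensors.get_state();c=get_calibration("wrist");im=snapshot("wrist");cv2.imwrite("pics/w7.png",im)
print(s['clock'],s['tool_pos'],s['joints'].round(2))
px,P=contour(c,im,proj(c,[.3901,-.2598,.0025]),.0025); print("sdn",circ(P),np.ptp(P,axis=0))
g=cv2.cvtColor(im,cv2.COLOR_BGR2GRAY);hsv=cv2.cvtColor(im,cv2.COLOR_BGR2HSV)
m=((g>180)&(hsv[...,1]<50)).astype(np.uint8)*255
u,v=proj(c,[.6168,-.2686,.045]).astype(int); print(u,v)
k=np.zeros_like(m);k[max(v-75,0):v+75,u-75:u+75]=255;m&=k
cs,h=cv2.findContours(m,cv2.RETR_CCOMP,cv2.CHAIN_APPROX_NONE)
for k in sorted(cs,key=len)[-3:]:
    P=np.array([cast(c,p,.045) for p in k[:,0,:]]);print(len(k),np.round(circ(P),4))
print(toolgo([.3893,-.2595,.1]))
```

```text
9.95 [ 0.61676575 -0.34100452  0.16853524] [-0.58  0.3   1.59  0.    1.25 -0.59]
sdn (np.float64(0.39075276016114396), np.float64(-0.2589528035416858), np.float64(0.029578564911115064)) [0.05861912 0.06079622 0.        ]
320 97
55 [ 0.6177 -0.269   0.0049]
228 [ 0.6176 -0.2686  0.0266]
262 [ 0.6176 -0.2687  0.0295]
([82.0, -227.1, 68.0], 'toolyaw(y) 0.3', 'turn', None)
```

View pics/w7.png

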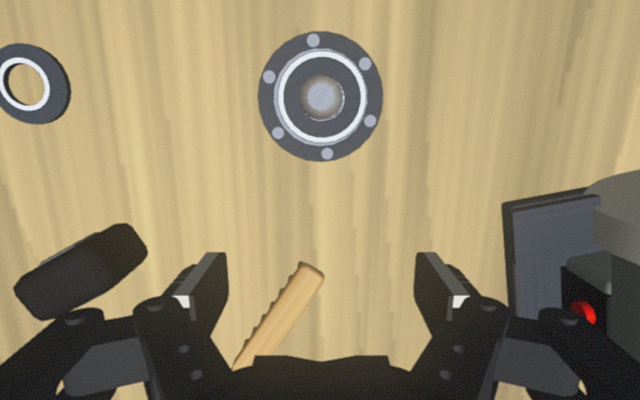

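{"op": "play_rows", "data": {
  "moves": [
    [0.1, [20, -55, 0], 0],
    [0.1, [40, -110, 0], 0],
    [0.1, [60, -165, 10], 0],
    [0.1, [75, -210, 40], 0],
    [0.1, [81.5, -226, 80], 0],
    [0.1, [81.5, -226, 110], 0],
    [0.15, [81.5, -226, 130], 0],
    [0.22, [81.5, -226, 138], 0],
    [0.22, [81.5, -226, 144], 0],
    [0.22, [81.5, -226, 146], 0],
    [0.22, [81.5, -226, 147], 0],
    [0.22, [81.5, -226, 147], 0]
  ]
}}

```text
clock: 11.5
tool_pos: [0.3908, -0.2601, 0.0214]
ee_rot: [0.705, 0.709, 0.001, 0.0]
wrist_force: [-0.4, 0.4, 0.2]
gripper_width: 0.777
```

Run:
```python
from m import *
s=sensors.get_state();c=get_calibration("wrist");im=snapshot("wrist");cv2.imwrite("pics/w8.png",im)
print(s['clock'],s['gripper_width'],s['wrist_force'],s['tool_pos'])
```

```text
11.5 0.7766946719060182 [-0.41589027  0.4273479   0.21771152] [ 0.39080376 -0.26008521  0.02143177]
```

View pics/w8.png

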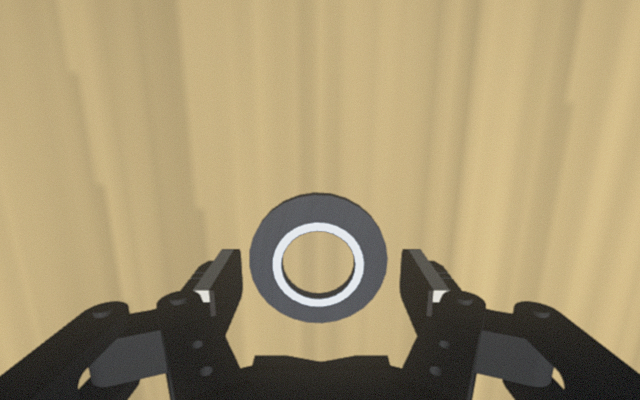

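{"op": "play_rows", "data": {
  "moves": [
    [0.25, [0, 0, 1], 0],
    [0.25, [0, 0, 2], 0],
    [0.25, [0, 0, 3], 0],
    [0.25, [0, 0, 3], 0]
  ]
}}

```text
clock: 12.05
tool_pos: [0.3907, -0.26, 0.0183]
ee_rot: [0.705, 0.709, 0.001, -0.0]
wrist_force: [0.2, 0.1, 0.4]
gripper_width: 0.751
```

{"op": "play_rows", "data": {
  "moves": [
    [0.25, [0, 0, 1], 0],
    [0.25, [0, 0, 2], 0],
    [0.25, [0, 0, 3], 0],
    [0.25, [0, 0, 3], 0]
  ]
}}

```text
clock: 12.55
tool_pos: [0.3906, -0.2599, 0.0152]
ee_rot: [0.705, 0.709, 0.001, -0.0]
wrist_force: [0.7, 0.0, 0.8]
gripper_width: 0.75
```

{"op": "play_rows", "data": {
  "moves": [
    [0.25, [0, 0, 0.5], 0],
    [0.25, [0, 0, 1], 0],
    [0.25, [0, 0, 1.5], 0],
    [0.25, [0, 0, 1.5], 0]
  ]
}}

```text
clock: 13.05
tool_pos: [0.3906, -0.2599, 0.0136]
ee_rot: [0.705, 0.709, 0.001, -0.0]
wrist_force: [-0.8, 0.4, -0.0]
gripper_width: 0.753
```

{"op": "play_rows", "data": {
  "moves": [
    [0.25, [0, 0, 0.5], 0],
    [0.25, [0, 0, 1], 0],
    [0.25, [0, 0, 1.5], 0],
    [0.25, [0, 0, 1.5], 0]
  ]
}}

```text
clock: 13.55
tool_pos: [0.3907, -0.26, 0.0129]
ee_rot: [0.705, 0.709, 0.001, -0.001]
wrist_force: [-2.3, 2.6, 7.1]
gripper_width: 0.748
```

{"op": "play_rows", "data": {
  "moves": [
    [0.25, [0, 0, -2.8], 0],
    [0.25, [0, 0, -2.8], 0],
    [0.35, [0, 0, -2.8], 0],
    [0.5, [0, 0, -2.8], 0],
    [0.5, [0, 0, -2.8], 0],
    [0.5, [0, 0, -2.8], 0],
    [0.5, [0, 0, -2.8], 0]
  ],
  "squeeze": 25
}}

```text
clock: 14.42
tool_pos: [0.3908, -0.2601, 0.0164]
ee_rot: [0.705, 0.709, 0.001, -0.001]
wrist_force: [-1.7, 1.3, 6.7]
gripper_width: 0.694
```

Regrip at 90° to centre the spring in both axes.

{"op": "play_rows", "data": {
  "moves": [
    [0.15, [0, 0, -2], 0],
    [0.15, [0, 0, -3], 0],
    [0.15, [0, 0, -3], -10],
    [0.15, [0, 0, -3], -20],
    [0.15, [0, 0, -3], -30],
    [0.15, [0, 0, -3], -40],
    [0.15, [0, 0, -3], -50],
    [0.15, [0, 0, -3], -60],
    [0.15, [0, 0, -3], -70],
    [0.15, [0, 0, -3], -80],
    [0.15, [0, 0, -3], -90],
    [0.25, [0, 0, -1], -90],
    [0.25, [0, 0, 0.5], -90],
    [0.35, [0, 0, 0.5], -90],
    [0.5, [0, 0, 0.5], -90],
    [0.5, [0, 0, 0.5], -90],
    [0.5, [0, 0, 0.5], -90],
    [0.5, [0, 0, 0.5], -90]
  ],
  "squeeze": 30
}}

```text
clock: 16.68
tool_pos: [0.3908, -0.2601, 0.0161]
ee_rot: [-0.002, 1.0, 0.002, 0.0]
wrist_force: [-2.0, 1.1, 5.2]
gripper_width: 0.688
```

Run:
```python
from m import *
s=sensors.get_state();c=get_calibration("wrist");im=snapshot("wrist");cv2.imwrite("pics/w9.png",im)
print(s['clock'],s['gripper_width'],s['wrist_force'],s['tool_pos'],s['joints'].round(2))
print(toolgo([.6168,-.2686,.17]))
```

```text
16.675 0.687829308630443 [-2.04175046  1.12276483  5.21915955] [ 0.39082166 -0.26009297  0.01612399] [-0.7   0.01  2.21  0.    0.93 -2.28]
([-226.0, -9.0, -153.7], 'toolyaw(y) 90.3', 'turn', None)
```

View pics/w9.png

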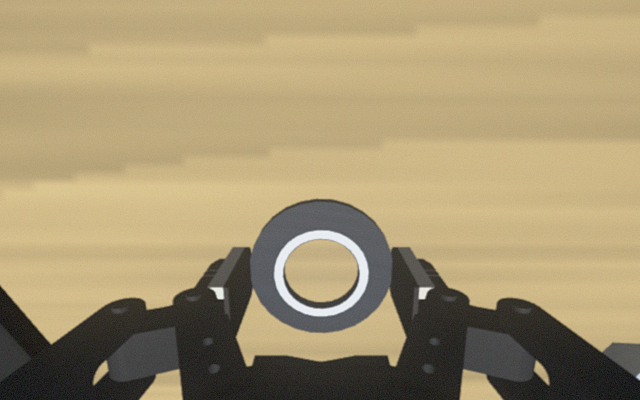

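{"op": "play_rows", "data": {
  "moves": [
    [0.5, [0, 0, -40], 0],
    [0.5, [-10, 0, -95], 0],
    [0.5, [-50, -2, -140], 0],
    [0.5, [-100, -4, -140], 0],
    [0.5, [-150, -6, -140], 0],
    [0.5, [-195, -8, -130], 0],
    [0.5, [-220, -9, -120], 0],
    [0.5, [-226, -9, -115], 0],
    [0.5, [-226, -9, -115], 0],
    [0.5, [-226, -9, -115], 0]
  ]
}}

```text
clock: 17.98
tool_pos: [0.616, -0.2686, 0.1315]
ee_rot: [-0.002, 1.0, 0.002, 0.0]
wrist_force: [-0.2, 0.2, -0.1]
gripper_width: 0.69
```

Run:
```python
from m import *
s=sensors.get_state();c=get_calibration("wrist");im=snapshot("wrist");cv2.imwrite("pics/w10.png",im)
print(s['clock'],s['gripper_width'],s['wrist_force'],s['tool_pos'],s['qd'].round(3))
print(toolgo([.6170,-.2686,.1]))
g=cv2.cvtColor(im,cv2.COLOR_BGR2GRAY);hsv=cv2.cvtColor(im,cv2.COLOR_BGR2HSV)
m=((g>180)&(hsv[...,1]<50)).astype(np.uint8)*255
z=s['tool_pos'][2]-.016+.0085
u,v=proj(c,[*s['tool_pos'][:2],z]).astype(int)
k=np.zeros_like(m);k[v-55:v+55,u-55:u+55]=255;m&=k
cs,h=cv2.findContours(m,cv2.RETR_CCOMP,cv2.CHAIN_APPROX_NONE)
for k in sorted(cs,key=len)[-2:]:
    P=np.array([cast(c,p,z) for p in k[:,0,:]]);print("held",len(k),np.round(circ(P),4))
```

```text
17.975 0.689926707794415 [-0.21973824  0.15819068 -0.08536567] [ 0.61600185 -0.26859328  0.1314515 ] [-0.    -0.009 -0.003  0.     0.    -0.001]
([-0.8, -0.0, 31.8], 'toolyaw(y) 90.2', 'turn', None)
held 212 [ 0.6192 -0.2684  0.0144]
held 255 [ 0.617  -0.2684  0.0192]
```

View pics/w10.png

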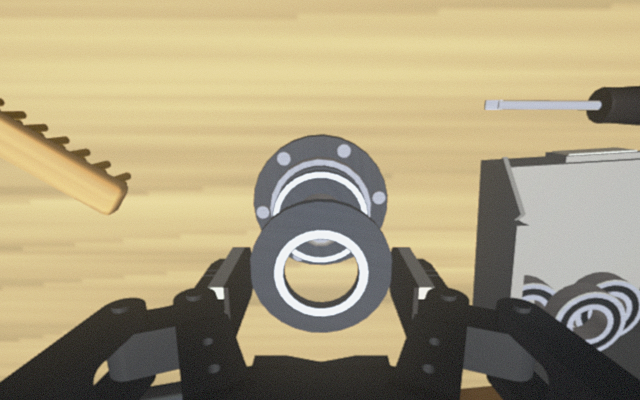

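{"op": "play_rows", "data": {
  "moves": [
    [0.5, [-0.6, 0.2, 20], 0],
    [0.5, [-0.6, 0.2, 40], 0],
    [0.5, [-0.6, 0.2, 48], 0],
    [0.5, [-0.6, 0.2, 54], 0],
    [0.5, [-0.6, 0.2, 58], 0],
    [0.5, [-0.6, 0.2, 58], 0]
  ]
}}

```text
clock: 18.77
tool_pos: [0.6169, -0.2683, 0.0738]
ee_rot: [-0.002, 1.0, 0.001, 0.001]
wrist_force: [-0.7, -1.0, -0.9]
gripper_width: 0.682
```

Run:
```python
from m import *
s=sensors.get_state();c=get_calibration("wrist");im=snapshot("wrist");cv2.imwrite("pics/w11.png",im[150:350,220:420].repeat(3,0).repeat(3,1)[:600])
print(s['clock'],s['gripper_width'],s['wrist_force'],s['tool_pos'],s['torque'])
```

```text
18.775 0.6821474921702362 [-0.65220189 -1.01957037 -0.85954266] [ 0.61690668 -0.26834371  0.07379236] [-0.0670701   0.01077217 -0.01645516]
```

View pics/w11.png

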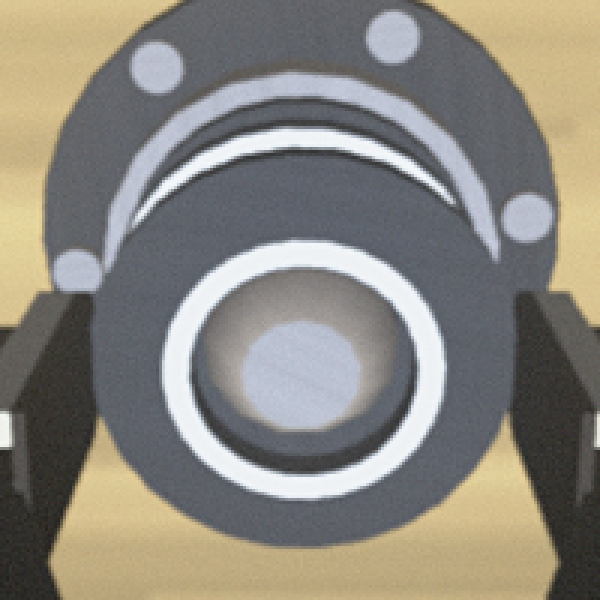

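{"op": "play_rows", "data": {
  "moves": [
    [0.5, [0, 0, 6], 0],
    [0.5, [0, 0, 10], 0],
    [0.5, [0, 0, 12], 0],
    [0.5, [0, 0, 12], 0],
    [0.2, [0, 0, 12], 0],
    [0.15, [0, 0, 12], 0],
    [0.15, [0, 0, 12], 0],
    [0.1, [0, 0, -20], 0],
    [0.1, [0, 0, -70], 0],
    [0.1, [-50, 0, -90], 0],
    [0.1, [-75, 0, -95], 0],
    [0.1, [-75, 0, -95], 0],
    [0.1, [-75, 0, -95], 0]
  ]
}}

```text
clock: 20.45
tool_pos: [0.6909, -0.2682, 0.1681]
ee_rot: [-0.002, 1.0, 0.002, -0.0]
wrist_force: [0.0, -0.1, -0.5]
gripper_width: 0.897
```

Run:
```python
from m import *
s=sensors.get_state();c=get_calibration("wrist");im=snapshot("wrist");cv2.imwrite("pics/w12.png",im)
print(s['clock'],s['tool_pos'],s['joints'].round(2),s['wrist_force'])
g=cv2.cvtColor(im,cv2.COLOR_BGR2GRAY);hsv=cv2.cvtColor(im,cv2.COLOR_BGR2HSV)
m=((g>180)&(hsv[...,1]<50)).astype(np.uint8)*255
u,v=proj(c,[.6168,-.2686,.0535]).astype(int); print(u,v)
k=np.zeros_like(m);k[max(v-75,0):v+75,u-75:u+75]=255;m&=k
cs,h=cv2.findContours(m,cv2.RETR_CCOMP,cv2.CHAIN_APPROX_NONE)
for k in sorted(cs,key=len)[-3:]:
    P=np.array([cast(c,p,.0535) for p in k[:,0,:]]);print(len(k),np.round(circ(P),4))
st=snapshot("top"); cv2.imwrite("pics/t2.png",st)
```

```text
20.45 [ 0.69087045 -0.26816297  0.1681499 ] [-0.44  0.37  1.49  0.    1.28 -2.02] [ 0.02233123 -0.11442946 -0.51144614]
319 93
76 [ 0.6164 -0.2686  0.0081]
171 [ 0.6176 -0.2682  0.0191]
183 [ 0.6171 -0.2682  0.0157]
```

View pics/w12.png

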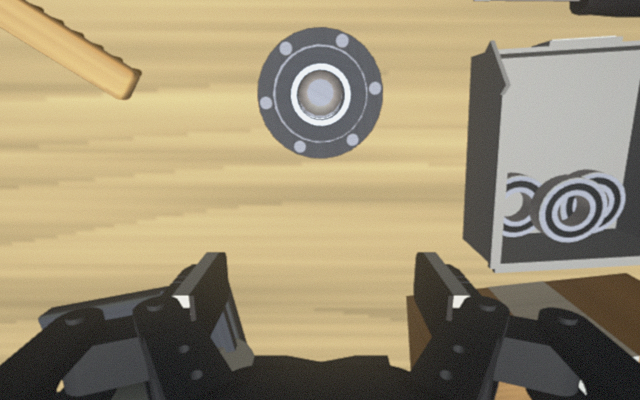

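Run:
```python
from m import *
c=get_calibration("top");im=cv2.imread("pics/top0.png")
px,P=contour(c,im,proj(c,[.447,-.1187,.019]),.0095)
hull=cv2.convexHull(P[:,:2].astype(np.float32))[:,0]
ctr=np.array(cv2.minEnclosingCircle(hull)[0]);
d=P[:,:2]-ctr;th=np.arctan2(d[:,1],d[:,0]);r=np.hypot(d[:,0],d[:,1])
F=np.sum((r-r.mean())*np.exp(6j*th));print("ctr",ctr,"corner dir",np.degrees(np.angle(F))/6)
pxb,B=contour(c,im,proj(c,[.466,.01,.01]),.0105)
# shank axis: slices
ax=np.array([np.cos(np.radians(10)),np.sin(np.radians(10))])
for _ in range(4):
    n=np.array([-ax[1],ax[0]]);t=B[:,:2]@ax;o=B[:,:2]@n;t0=t.min()
    T=[];O=[]
    for a in np.arange(t0+.02,t.max()-.008,.004):
        k=(t>a)&(t<a+.004); T.append(a+.002);O.append((o[k].max()+o[k].min())/2)
    sl,ic=np.polyfit(T,O,1); T0=t0+.035;cc=T0*ax+(sl*T0+ic)*n
    ax=ax+sl*n;ax/=np.linalg.norm(ax)
print("bolt len",np.ptp(t),"ang",np.degrees(np.arctan2(ax[1],ax[0])),"com",cc)
print(toolgo([.447,-.1185,.2]))
```

```text
ctr [ 0.44736817 -0.11848938] corner dir 26.714121851059236
bolt len 0.08295236083304341 ang 11.146925527032877 com [0.46347797 0.01037199]
([243.1, 150.7, -31.3], 'toolyaw(y) 90.2', 'turn', None)
```

{"op": "play_rows", "data": {
  "moves": [
    [0.35, [45, 28, 0], 6],
    [0.35, [90, 56, 0], 12],
    [0.35, [135, 84, 0], 18],
    [0.35, [180, 112, 0], 26],
    [0.35, [220, 137, 10], 33.5],
    [0.35, [240, 149, 40], 33.5],
    [0.35, [242.8, 150.7, 80], 33.5],
    [0.35, [242.8, 150.7, 100], 33.5],
    [0.35, [242.8, 150.7, 100], 33.5]
  ]
}}

```text
clock: 21.68
tool_pos: [0.4448, -0.1174, 0.0667]
ee_rot: [0.287, 0.958, 0.002, -0.003]
wrist_force: [-0.1, -0.3, -0.0]
gripper_width: 0.648
```

Run:
```python
from m import *
s=sensors.get_state();c=get_calibration("wrist");im=snapshot("wrist");cv2.imwrite("pics/w13.png",im)
print(s['clock'],s['gripper_width'],s['tool_pos'])
px,P=contour(c,im,proj(c,[.447,-.1187,.0095]),.0095)
print(np.round(circ(P),4)); print(toolgo([.447,-.1185,.021],56.7))
```

```text
21.675 0.6484025079382939 [ 0.44483003 -0.1174267   0.06665041]
[ 0.4487 -0.118   0.0214]
([-1.1, -0.1, 47.2], 'toolyaw(y) 56.7', 'turn', np.float64(-0.028385938343689077))
```

View pics/w13.png

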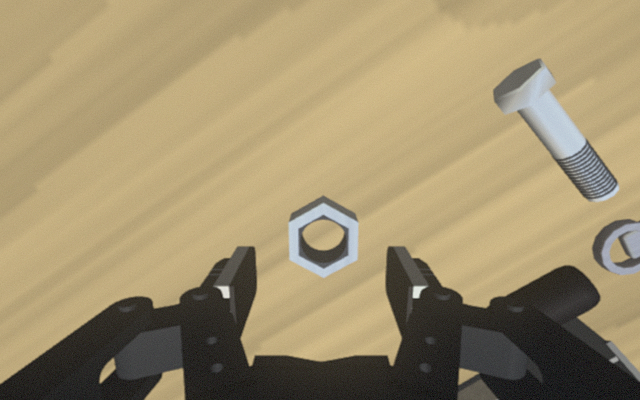

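{"op": "play_rows", "data": {
  "moves": [
    [0.35, [-1, 0, 25], 0],
    [0.35, [-1, 0, 42], 0],
    [0.35, [-1, 0, 46], 0],
    [0.35, [-1, 0, 46], 0],
    [0.6, [-1, 0, 46], 0],
    [0.75, [-1, 0, 46], 0],
    [0.75, [-1, 0, 46], 0],
    [0.75, [-1, 0, 46], 0],
    [0.75, [-1, 0, 46], 0],
    [0.75, [-1, 0, 20], 0],
    [0.75, [-1, 0, -30], 0],
    [0.75, [-1, 0, -80], 0],
    [0.75, [-1, 0, -80], 0]
  ],
  "squeeze": 50
}}

```text
clock: 23.35
tool_pos: [0.4499, -0.1198, 0.1529]
ee_rot: [0.287, 0.958, 0.001, 0.003]
wrist_force: [0.3, -0.1, -0.6]
gripper_width: 0.405
```

Run:
```python
from m import *
s=sensors.get_state();c=get_calibration("wrist");im=snapshot("wrist");cv2.imwrite("pics/w14.png",im)
print(s['clock'],s['gripper_width'],s['tool_pos'],s['wrist_force'])
print(toolgo([.595,.264,.15],90))
```

```text
23.35 0.40543891579428026 [ 0.44985171 -0.11981902  0.15286095] [ 0.33617969 -0.084484   -0.62747642]
([87.8, 400.8, 1.1], 'toolyaw(y) 56.7', 'turn', np.float64(-33.32188356839259))
```

View pics/w14.png

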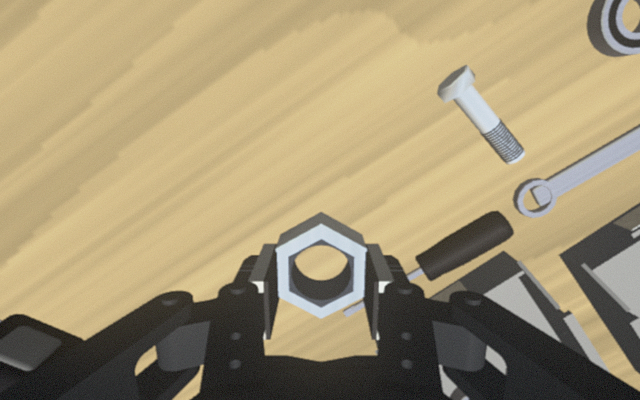

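Nut held squarely. Carry to the nut bin, squared to yaw 90.

{"op": "play_rows", "data": {
  "moves": [
    [0.75, [8, 45, -5], 0],
    [0.75, [20, 95, -10], -6],
    [0.75, [32, 145, -10], -12],
    [0.75, [44, 195, -10], -18],
    [0.75, [55, 245, -10], -24],
    [0.75, [66, 295, -10], -30],
    [0.75, [76, 345, -10], -33.3],
    [0.75, [84, 382, -5], -33.3],
    [0.75, [88, 401, 0], -33.3],
    [0.75, [88, 401, 0], -33.3]
  ]
}}

```text
clock: 24.65
tool_pos: [0.5938, 0.2643, 0.1484]
ee_rot: [-0.0, 1.0, 0.0, -0.001]
wrist_force: [0.1, 0.4, -0.8]
gripper_width: 0.41
```

Run:
```python
from m import *
s=sensors.get_state();c=get_calibration("wrist");im=snapshot("wrist");cv2.imwrite("pics/w15.png",im)
print(s['clock'],s['gripper_width'],s['tool_pos'],s['wrist_force'])
print(toolgo([.595,.264,.034],90))
```

```text
24.65 0.40956845758745164 [0.59376842 0.26427745 0.14842267] [ 0.09639239  0.41441827 -0.84714575]
([-1.2, 0.4, 115.2], 'toolyaw(y) 90.0', 'turn', np.float64(-0.009671094851825046))
```

View pics/w15.png

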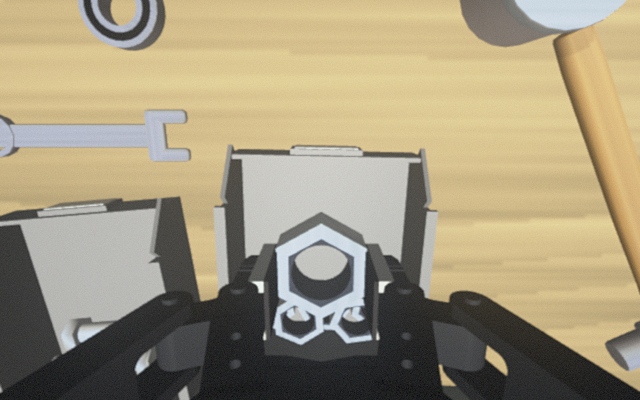

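{"op": "play_rows", "data": {
  "moves": [
    [0.75, [2, 0, 50], 0],
    [0.75, [2, 0, 90], 0],
    [0.75, [2, 0, 112], 0],
    [0.75, [2, 0, 119], 0],
    [0.75, [2, 0, 119], 0],
    [0.5, [2, 0, 119], 0],
    [0.35, [2, 0, 119], 0],
    [0.35, [2, 0, 119], 0],
    [0.35, [2, 0, 70], 0],
    [0.35, [2, 0, 10], 0],
    [0.35, [2, 0, -10], 0],
    [0.35, [2, 0, -10], 0]
  ]
}}

```text
clock: 26.2
tool_pos: [0.593, 0.264, 0.1616]
ee_rot: [0.0, 1.0, 0.001, 0.001]
wrist_force: [0.1, -0.3, -0.6]
gripper_width: 0.648
```

Run:
```python
from m import *
s=sensors.get_state();c=get_calibration("wrist");im=snapshot("wrist");cv2.imwrite("pics/w16.png",im)
print(s['clock'],s['gripper_width'],s['tool_pos'],s['wrist_force'])
print(toolgo([.4634,.1298,.1],90))
```

```text
26.2 0.6479346859741231 [0.59304014 0.2639899  0.16158473] [ 0.0862263  -0.30632685 -0.64788643]
([128.2, -133.7, 59.0], 'toolyaw(y) 90.0', 'turn', np.float64(-0.003870920787150567))
```

View pics/w16.png

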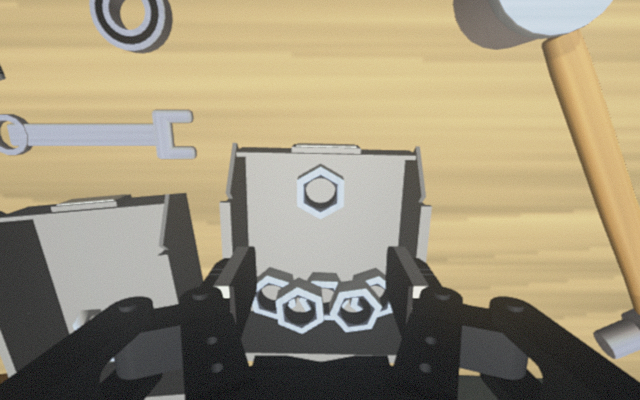

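{"op": "play_rows", "data": {
  "moves": [
    [0.18, [45, -46, 0], 0],
    [0.18, [90, -92, 0], 0],
    [0.18, [120, -125, 20], 0],
    [0.18, [128, -133.5, 60], 0],
    [0.18, [128, -133.5, 85], 0],
    [0.18, [128, -133.5, 90], 0],
    [0.18, [128, -133.5, 90], 0]
  ]
}}

```text
clock: 27.12
tool_pos: [0.4629, 0.13, 0.068]
ee_rot: [-0.0, 1.0, 0.0, -0.002]
wrist_force: [-0.8, 0.4, 0.0]
gripper_width: 0.819
```

Run:
```python
from m import *
s=sensors.get_state();c=get_calibration("wrist");im=snapshot("wrist");cv2.imwrite("pics/w17.png",im)
print(s['clock'],s['gripper_width'],s['tool_pos'],s['wrist_force'])
px,P=contour(c,im,proj(c,[.4634,.1298,.0075]),.0075); print(np.round(circ(P),4))
print(toolgo([.463,.130,.018],90))
```

```text
27.125 0.8190625714559986 [0.46289633 0.13001723 0.06795394] [-0.81681189  0.44267797  0.03083656]
[0.4648 0.13   0.0278]
([0.6, -0.2, 51.0], 'toolyaw(y) 90.0', 'turn', np.float64(0.010897213957818508))
```

View pics/w17.png

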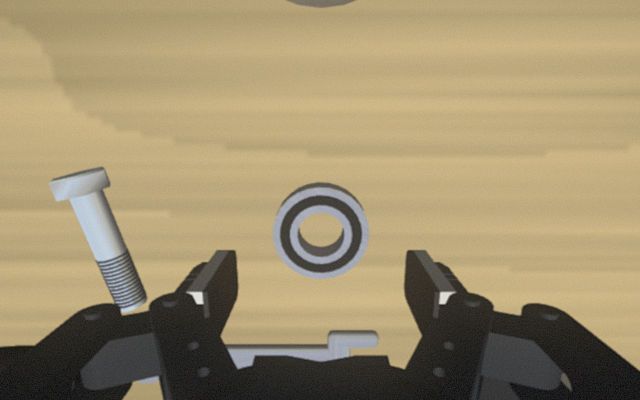

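{"op": "play_rows", "data": {
  "moves": [
    [0.18, [0, 0, 28], 0],
    [0.18, [0, 0, 45], 0],
    [0.18, [0, 0, 50], 0],
    [0.18, [0, 0, 50], 0],
    [0.4, [0, 0, 50], 0],
    [0.55, [0, 0, 50], 0],
    [0.55, [0, 0, 50], 0],
    [0.55, [0, 0, 50], 0],
    [0.55, [0, 0, 25], 0],
    [0.55, [0, 0, -25], 0],
    [0.55, [0, 0, -80], 0],
    [0.55, [0, 0, -80], 0]
  ],
  "squeeze": 50
}}

```text
clock: 28.68
tool_pos: [0.4671, 0.1307, 0.1544]
ee_rot: [-0.0, 1.0, 0.001, 0.004]
wrist_force: [-0.3, -0.3, -2.3]
gripper_width: 0.581
```

Run:
```python
from m import *
s=sensors.get_state();c=get_calibration("wrist");im=snapshot("wrist");cv2.imwrite("pics/w18.png",im)
print(s['clock'],s['gripper_width'],s['tool_pos'],s['wrist_force'])
print(toolgo([.618,-.083,.15],90))
```

```text
28.675 0.5813063073662847 [0.46713726 0.13072426 0.15442419] [-0.26244473 -0.26861555 -2.29391211]
([-152.8, -213.4, 1.3], 'toolyaw(y) 90.0', 'turn', np.float64(0.009941897051206183))
```

View pics/w18.png

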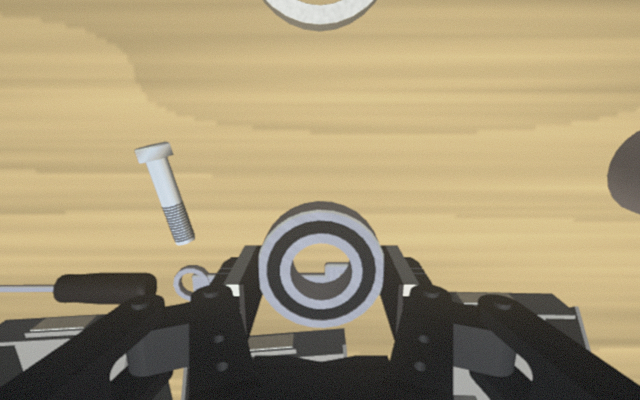

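{"op": "play_rows", "data": {
  "moves": [
    [0.55, [-30, -42, -5], 0],
    [0.55, [-60, -84, -5], 0],
    [0.55, [-90, -126, -5], 0],
    [0.55, [-120, -168, -5], 0],
    [0.55, [-143, -200, 0], 0],
    [0.55, [-152, -213, 0], 0],
    [0.55, [-152, -213, 20], 0],
    [0.55, [-152, -213, 20], 0]
  ]
}}

```text
clock: 29.72
tool_pos: [0.6143, -0.0809, 0.1272]
ee_rot: [-0.001, 1.0, 0.002, -0.002]
wrist_force: [-0.7, 1.4, -0.7]
gripper_width: 0.587
```

Run:
```python
from m import *
s=sensors.get_state();c=get_calibration("wrist");im=snapshot("wrist");cv2.imwrite("pics/w19.png",im)
print(s['clock'],s['gripper_width'],s['tool_pos'],s['wrist_force'])
```

```text
29.725 0.5872422236670598 [ 0.6143115  -0.08093673  0.12721251] [-0.70728523  1.39389013 -0.74213685]
```

View pics/w19.png

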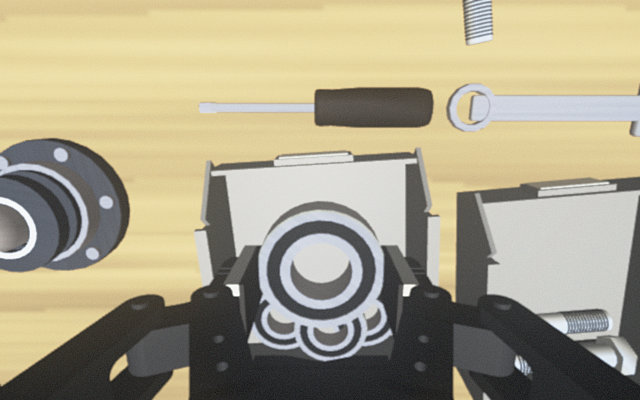

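{"op": "play_rows", "data": {
  "moves": [
    [0.55, [-3, 0, 40], 0],
    [0.55, [-3, 0, 80], 0],
    [0.55, [-3, 0, 96], 0],
    [0.55, [-3, 0, 101], 0],
    [0.55, [-3, 0, 101], 0],
    [0.3, [-3, 0, 101], 0],
    [0.25, [-3, 0, 101], 0],
    [0.25, [-3, 0, 101], 0],
    [0.25, [-3, 0, 60], 0],
    [0.25, [-3, 0, 5], 0],
    [0.25, [-3, 0, -25], 0],
    [0.25, [-3, 0, -25], 0]
  ]
}}

```text
clock: 31.28
tool_pos: [0.6204, -0.0816, 0.1579]
ee_rot: [-0.001, 1.0, 0.001, 0.003]
wrist_force: [-0.1, -0.4, -0.3]
gripper_width: 0.748
```

Run:
```python
from m import *
s=sensors.get_state();c=get_calibration("wrist");im=snapshot("wrist");cv2.imwrite("pics/w20.png",im)
print(s['clock'],s['gripper_width'],s['tool_pos'],s['wrist_force'])
print(toolgo([.4635,.0104,.1],101.1))
```

```text
31.275 0.7475034387685452 [ 0.62039831 -0.08157399  0.15793918] [-0.08149185 -0.3623236  -0.31996475]
([155.3, 91.8, 55.2], 'toolyaw(y) 90.1', 'turn', np.float64(-11.020566455357809))
```

View pics/w20.png

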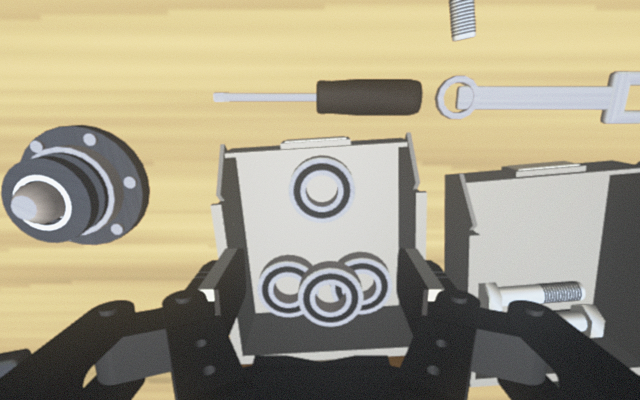

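{"op": "play_rows", "data": {
  "moves": [
    [0.45, [45, 27, 0], -5],
    [0.45, [95, 56, 0], -11],
    [0.45, [135, 80, 10], -11],
    [0.45, [153, 91, 40], -11],
    [0.45, [155.5, 92, 65], -11],
    [0.45, [155.5, 92, 70], -11],
    [0.45, [155.5, 92, 70], -11]
  ]
}}

```text
clock: 32.2
tool_pos: [0.463, 0.0106, 0.0845]
ee_rot: [-0.096, 0.995, 0.001, -0.0]
wrist_force: [0.3, 0.1, -0.4]
gripper_width: 0.549
```

Run:
```python
from m import *
s=sensors.get_state();c=get_calibration("wrist");im=snapshot("wrist");cv2.imwrite("pics/w21.png",im)
print(s['clock'],s['gripper_width'],s['tool_pos'],s['wrist_force'])
print(proj(c,[.4635,.0104,.0105]),toolgo([.4635,.0104,.022],101.1))
px,B=contour(c,im,proj(c,[.4635,.0104,.0105]),.0105)
print(cv2.minAreaRect((B[:,:2]*1000).astype(np.float32)))
```

```text
32.2 0.5494383278114958 [0.4629882  0.01059987 0.0844751 ] [ 0.27154464  0.13520061 -0.39417331]
[319.96786417 222.22517066] ([0.4, -0.1, 63.4], 'toolyaw(y) 101.1', 'turn', np.float64(-0.038596740203360014))
((470.5287780761719, 12.158462524414062), (86.1812515258789, 28.493600845336914), 10.741910934448242)
```

View pics/w21.png

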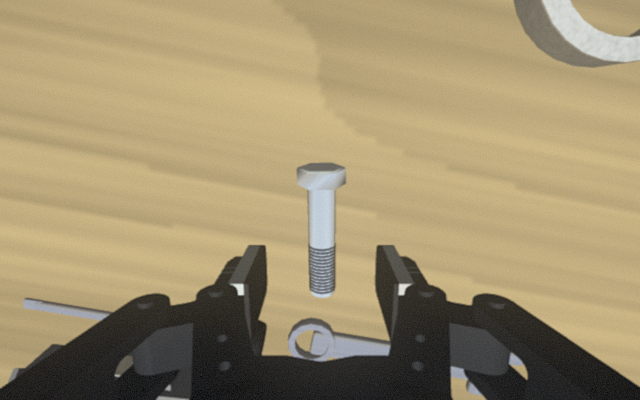

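{"op": "play_rows", "data": {
  "moves": [
    [0.45, [0.5, 0, 40], 0],
    [0.45, [0.5, 0, 58], 0],
    [0.45, [0.5, 0, 62], 0],
    [0.45, [0.5, 0, 62], 0],
    [0.8, [0.5, 0, 62], 0],
    [0.95, [0.5, 0, 62], 0],
    [0.95, [0.5, 0, 62], 0],
    [0.95, [0.5, 0, 62], 0],
    [0.95, [0.5, 0, 62], 0],
    [0.95, [0.5, 0, 40], 0],
    [0.95, [0.5, 0, -10], 0],
    [0.95, [0.5, 0, -65], 0],
    [0.95, [0.5, 0, -65], 0]
  ],
  "squeeze": 60
}}

```text
clock: 33.88
tool_pos: [0.4665, 0.01, 0.1557]
ee_rot: [-0.096, 0.995, -0.0, 0.006]
wrist_force: [1.0, 0.2, -1.0]
gripper_width: 0.16
```

Run:
```python
from m import *
s=sensors.get_state();c=get_calibration("wrist");im=snapshot("wrist");cv2.imwrite("pics/w22.png",im)
print(s['clock'],s['gripper_width'],s['tool_pos'],s['wrist_force'])
print(toolgo([.6407,.0868,.15],3.7))
```

```text
33.875 0.15968121194580673 [0.46648545 0.00995334 0.15574412] [ 1.02047477  0.18502793 -0.9747298 ]
([-187.6, 41.4, 3.8], 'toolyaw(y) 101.1', 'turn', np.float64(-82.631833214497))
```

View pics/w22.png

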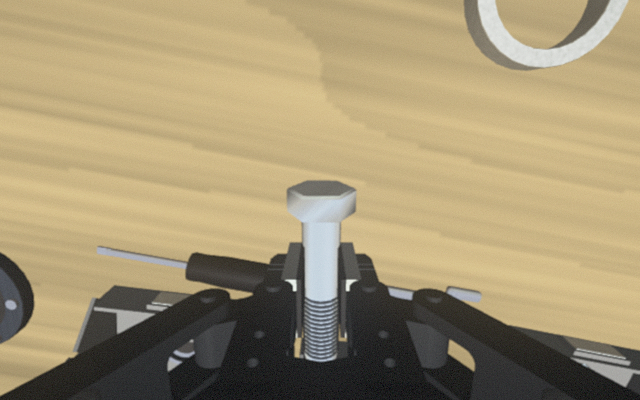

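{"op": "play_rows", "data": {
  "moves": [
    [0.95, [-30, 7, 0], 10],
    [0.95, [-65, 14, 0], 20],
    [0.95, [-100, 22, 0], 30],
    [0.95, [-135, 30, 0], 40],
    [0.95, [-165, 37, 0], 50],
    [0.95, [-187.5, 41.5, 0], 60],
    [0.95, [-187.5, 41.5, 0], 70],
    [0.95, [-187.5, 41.5, 0], 80],
    [0.95, [-187.5, 41.5, 0], 90],
    [0.95, [-187.5, 41.5, 0], 97.4],
    [0.95, [-187.5, 41.5, 0], 97.4],
    [0.95, [-187.5, 41.5, 0], 97.4]
  ]
}}

```text
clock: 35.42
tool_pos: [0.6397, 0.0868, 0.1519]
ee_rot: [0.683, 0.73, 0.002, 0.001]
wrist_force: [-0.2, -0.2, -2.1]
gripper_width: 0.157
```

Run:
```python
from m import *
s=sensors.get_state();c=get_calibration("wrist");im=snapshot("wrist");cv2.imwrite("pics/w23.png",im)
print(s['clock'],s['gripper_width'],s['tool_pos'],s['wrist_force'])
print(toolgo([.6407,.0868,.030],3.7))
cv2.imwrite("pics/t3.png",snapshot("top"))
```

```text
35.425 0.1574333341911325 [0.63967671 0.08680509 0.1519198 ] [-0.22539609 -0.15098491 -2.06381078]
([-0.2, 0.3, 122.4], 'toolyaw(y) 3.8', 'turn', np.float64(0.05059700739212758))
```

View pics/w23.png

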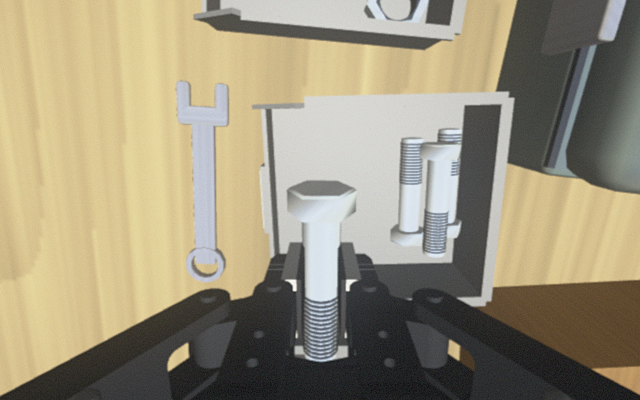

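View pics/t3.png

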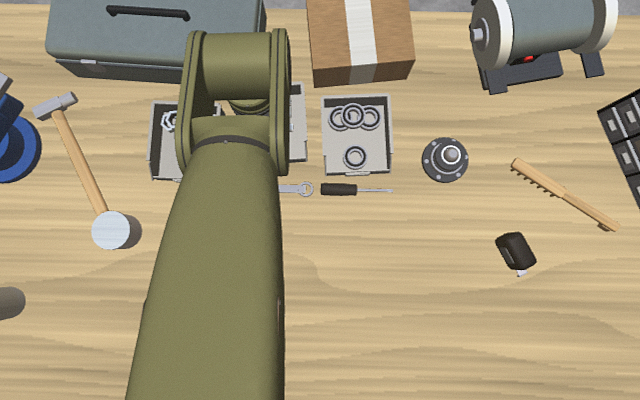

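{"op": "play_rows", "data": {
  "moves": [
    [0.95, [0, 0, 50], 0],
    [0.95, [0, 0, 95], 0],
    [0.95, [0, 0, 115], 0],
    [0.95, [0, 0, 120], 0],
    [0.95, [0, 0, 120], 0],
    [0.75, [0, 0, 120], 0],
    [0.65, [0, 0, 120], 0],
    [0.65, [0, 0, 120], 0],
    [0.65, [0, 0, 85], 0],
    [0.65, [0, 0, 30], 0],
    [0.65, [0, 0, -25], 0],
    [0.65, [0, 0, -25], 0]
  ]
}}

```text
clock: 37.02
tool_pos: [0.6437, 0.087, 0.1856]
ee_rot: [0.684, 0.73, 0.007, 0.006]
wrist_force: [0.9, -0.4, 0.4]
gripper_width: 0.349
```

Run:
```python
from m import *
s=sensors.get_state();c=get_calibration("wrist");im=snapshot("wrist");cv2.imwrite("pics/w24.png",im)
print(s['clock'],s['gripper_width'],s['tool_pos'],s['wrist_force'])
print(toolgo([.40,.0868,.25],3.7))
```

```text
37.025 0.3493036573424401 [0.64373321 0.08700192 0.18564197] [ 0.91058782 -0.43588188  0.43826913]
([15.7, -240.6, -70.9], 'toolyaw(y) 3.7', 'turn', np.float64(0.03537484454359685))
```

View pics/w24.png

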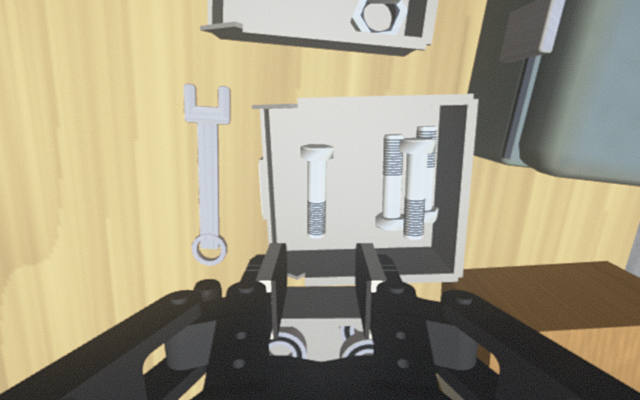

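Bolt lies flat in its bin. I'll retreat out of the way and take a final check from the fixed cameras.

{"op": "play_rows", "data": {
  "moves": [
    [0.65, [0, -50, -30], 0],
    [0.65, [0, -105, -70], 0],
    [0.65, [0, -160, -70], 0],
    [0.65, [0, -210, -70], 0],
    [0.65, [0, -230, -70], 0],
    [0.65, [0, -230, -70], 0],
    [0.65, [0, -230, -70], 0]
  ]
}}

```text
clock: 37.95
tool_pos: [0.4118, 0.0718, 0.2486]
ee_rot: [0.684, 0.73, 0.004, 0.003]
wrist_force: [0.1, -0.4, 0.6]
gripper_width: 0.351
```

Run:
```python
from m import *
s=sensors.get_state();t=snapshot("top");c=snapshot("scene")
a=cv2.resize(t[80:205,140:480],None,fx=2.2,fy=2.2,interpolation=cv2.INTER_CUBIC);b=cv2.resize(c[250:380,220:400],None,fx=2.2,fy=2.2,interpolation=cv2.INTER_CUBIC)
o=np.zeros((a.shape[0]+b.shape[0],a.shape[1],3),np.uint8);o[:a.shape[0]]=a;o[a.shape[0]:,:b.shape[1]]=b
cv2.imwrite("pics/fin.png",o);print(s['clock'],s['tool_pos'],s['wrist_force'])
cs=get_calibration("scene")
for z in(.045,.0535):print(proj(cs,[.6168,-.2686,z]))
```

```text
37.95 [0.41184384 0.0717654  0.24856717] [ 0.14114561 -0.42869313  0.55781167]
[279.90861276 321.64385944]
[279.47453538 319.57347618]
```

View pics/fin.png

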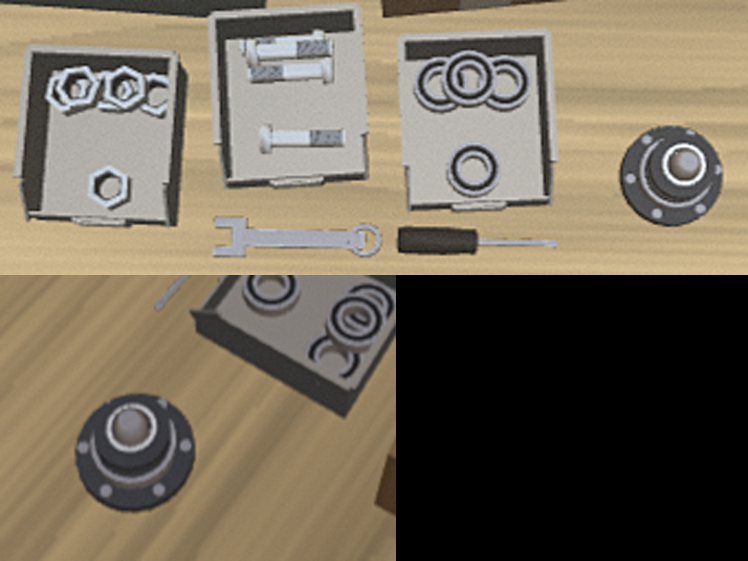

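All parts are in place, the stack is level round the post, and the robot is clear, so I'm handing it in.

```bash
python3 -c "
from workcell import robot
print(robot.finish_job())"
```

```text
the job is handed in; nothing more can be done
None
```

The job is finished and handed in at about 38 s of the 128 s allowed, with the arm clear of everything; no verdict was reported.

- **Springs:** I gripped each spring twice, 90° apart, to centre it before lifting. The hollow-up one went on the seated spring first and the hollow-down one on top, both lowered over the post with no contact force.
- **Bearing, nut and bolt:** each was set down in the bin holding its own kind, on the free floor near the lip.

**Last checks:**
- **Stack:** in the wrist camera, the bright ring on each spring came out at the right size for its seated height. Both rings were within about 1 mm of the measured post axis.
- **Bins and stack from above:** the final top and scene pictures show the nut, bolt and bearing lying flat in the correct bins, and the stack level.

**Disagreements:**
- **Camera offsets:** the scene camera read positions 2 to 4 mm off the top camera. The wrist camera was within about 1.5 mm of the top camera, so I used the wrist and top readings.
- **Fingertip contact:** I deliberately touched the fingertips to the bench once, at about 7 N, to find their height. The first spring gave about 6 N when gripped. Both are far below the limits.

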